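# Bring the specimen under the microscope and hold focus at the fourth click

### The job

On the measuring microscope, slide the specimen carriage fully home against its end stop under the objective by its upright post. Then swing the spring-return click lever by its upright knob until you feel the fourth click, not a fifth, and finish while still holding the lever there with the fingers: if let go it springs back. The carriage must be home before the lever is moved, and stay home; leave the steel reference block, the small black specimen mount and the oil bottle where they are.

Things in the scene. Friction and masses are not known exactly. Their poses are not given: they have to be found in the camera images.
- scope: Measuring microscope, fixed for the run: white base plate 260 x 440 x 20 mm; white column and arm at its -y end, 240 mm high; objective tube 38 mm across over the slide at (10, -60) mm, its lower end 95 mm above the bench. Origin: centre of the base's underside, on the bench. z up; the carriage slides along -y; the lever's side is -x, nearest the robot.
- carriage (a joint): Slide of the black specimen carriage (80 x 100 mm block on two steel rails, a round 40 mm specimen on it), in m. Grows as the carriage moves along the scope's -y; 0.12 is fully home against the steel end stop under the objective. Starts anywhere from 0 to 0.06. Friction about 3 N; it stays where it is left.
- carriage_post (a point): Handle of the carriage: an upright round steel post, 16 mm across, on a bracket at the carriage's +y end. The post stands 50 to 100 mm above the bench; this point is on its axis, 80 mm above the bench. When the carriage is home, the post is at (10, 50) mm in the scope's frame, 110 mm from the objective's axis.
- lever (a joint): Angle of the click lever, rad: 0 at rest on its stop, growing anticlockwise seen from above as it is advanced; limit 1.05. Clicks are 0.165 rad apart (15 mm at the knob). Where they stand differs from run to run: click n lies at 0.2325 + 0.165 (n - 1), give or take 0.06; the fourth between 0.667 and 0.788. Let go, it springs back to 0.
- lever_knob (a point): Upright round black knob on the end of the lever, 18 mm across, 90 mm from the pivot. It stands 62 to 112 mm above the bench; this point is on its axis, 90 mm above the bench. The flat steel lever arm (14 mm wide) lies below it, its top 62 mm above the bench.
- lever_pivot (a point): The lever's vertical pivot axis, at (-65, -60) mm in the scope's frame, 64 mm above the bench. At rest the lever points 108 degrees anticlockwise (seen from above) from the scope's +x; it swings towards the scope's -x. A return spring pulls it back with some 7 to 10 N at the knob. A tight pinch on the knob hides part of this as a twist on the gripper; caged or pushed, all is felt as force.
- lever_pawl (a point): Under the lever at its spring pawl, on its middle line, 60 mm from the pivot, 39 mm above the bench. At the knob the push rises as the pawl meets the first tooth (no click yet), falls by 4 to 6 N as it goes over the tooth and drops, and rises by as much again over 5 mm of knob travel: the notch's bottom, the click, where to stop, is midway in that rise. So at each tooth.
- notch4 (a point): Bottom of the notch of the fourth click, on the fixed steel quadrant under the lever, 60 mm from the pivot, 39 mm above the bench; x points out from the pivot, y along the lever's advance. The teeth on either side are 5 mm from it. lever_pawl stands on it at the fourth click.
- ref_block: Loose steel hardness reference block, a disc 64 mm across and 15 mm high, lying on the scope's base plate. Leave it alone. Origin: centre of its underside.
- mount: Loose black resin specimen mount, 30 mm across and 22 mm high, on the bench beside the base plate. Leave it alone. Origin: centre of its underside.
- oil: Loose small amber oil bottle, 34 mm across and 62 mm high, on the bench beside the base plate. Leave it alone. Origin: centre of its underside.

How it is judged (in metres and radians):
On the way, in this order (a step that is already met when the one before it is completed fails the run):
1. the carriage is home against its stop, the lever still at rest (value of joint carriage above 0.117 m and value of joint lever below 0.08 rad), for 0.2 s.
2. the lever is in the fourth notch, in the fingers (y of lever_pawl in the frame of notch4 between -0.0025 and 0.0025 m and contact force between the fingers and lever_c3 above 0.5 N), for 0.3 s.
At the end, for the whole second after the job is handed in: The carriage is within 3 mm of its stop, and the fingers hold the lever still with its pawl within 2.5 mm (60 mm from the pivot; about 3.7 mm at the knob) of the bottom of the fourth notch, pressing on it with over 0.5 N (all of step 2 and value of joint carriage above 0.117 m and velocity of joint lever between -0.1 and 0.1 rad/s); the arm keeps its last pose, push and grip.
It fails at once if the lever passes over the fifth tooth (a fifth click) (y of lever_pawl in the frame of notch4 above 0.006 m).
It fails at once if the lever is advanced while the carriage is not home (value of joint lever above 0.12 rad and value of joint carriage below 0.115 m).
It fails at once if a bystander is moved by over 15 mm (distance of any of ref_block, mount, oil from where it was at the start of the episode above 0.015 m).
It also fails if it takes over 72 s, if anything falls off the work surface, if the arm or the gripper's body presses on something with over 40 N, if the wrist force passes 120 N, or if a joint passes its speed limit or range.

### The arm

A 6-joint arm with a two-finger parallel gripper is mounted at the origin on the work surface. World frame = base frame: x ahead of the robot, y to its left, z up, the work surface at z = 0. Lengths are in m, angles in degrees, forces in N, time in s.
With the tool pointing down it reaches from about 0.35 to 0.875 m from the base axis. Payload 4.2 kg.
Tool frame: the origin (TCP) lies between the finger pads; the fingertips stand 8 mm ahead of it and the grasp point (between the pads) lies 11 mm behind it; x points along the fingers, y is the direction in which the jaws open and shut, and the axes are right-handed (so a half turn about x gives the same grasp; the last joint's range is limited). The gripper opens to 87 mm and grips with 3 to 60 N. Pads are 19 mm wide; open, the fingers measure 117 mm over their backs; the gripper's body (75 mm by 190 mm) begins 51 mm behind the grasp point.
Start: joints at [87.582, 22.042, 0.453, 0, -68.411, -14.817], TCP at [0.185, 0.597, 0.231] pointing down, gripper open.
Joint ranges: [-179.83, 179.83], [-69.29, 118.12], [-61.27, 80.66], [-181.25, 117.63], [-171.15, -9.14], [-177.46, 177.46]. Speed limits (degrees/s): [159.86, 159.86, 180, 180, 180, 180].

### API

Orientations are given as a 3x3 rotation matrix whose columns are the frame's x, y, z axes.
In Python, from station import r gives the robot as it stands. The module is installed in compiled form; this text tells all that it offers.
- The arm moves only by the tool move_arm, never from a script. Its argument "increments" is one flat list of numbers, 7 for each row, row after row: the turn, a rotation vector about the tool's x, y, z in degrees, then the shift along the tool's x, y, z in m, then the finger opening in m, from 0 to 0.087. A call has 1 to 12 rows; each row is the pose to reach, as a shift and turn from the pose commanded when the call began, along the tool's axes at that moment; what a row does not reach only later rows make up. A row lasts 1/12 s, in which the tool goes at most 41.7 mm and 7.16 degrees, less where a joint would pass 70% of its speed; a pose out of reach is approached as far as the arm can. A call with a gripper value outside its range is refused whole. The fingers move at their own pace and stop on an object; the grip force is fixed at half the most. Time passes only in rows, so rows that repeat a pose let the fingers close. It gives the time, the measured TCP pose, the force and the opening at its end, in the units of the state.
- r.sense(): the state, without advancing time (a new reading comes with each control period).
- r.capture(name): name is "scene" or "top" or "wrist"; returns the picture (384x512x3 uint8, red, green, blue); there is no depth.
- r.calibration(name): a dict with "fx", "fy", "cx", "cy" (pixels), "D" ([k1, k2, p1, p2, k3] as OpenCV has them; the pictures are not rectified), "rvec" (rotation vector, rad) and "tvec" (3), from world to camera coordinates, as OpenCV has them; the wrist camera has in their place "tool_from_camera" (4x4, takes a point from camera to tool coordinates, whose origin is the TCP and whose axes are the tool frame's). Camera axes: x right, y down, z forward; pixel columns grow to the right and rows downward; lengths in m; the calibration is good to about 2 mm. A picture is of the moment at which its call begins: read the wrist's pose just before it. calibration takes no time and is no camera call.
- r.finish_job(): hands the job in, once; it reports no verdict.
The state is a dict: "time_s": time; "joints": joint angles; "joint_velocities": joint speeds; "effort": joint torques, N m; "tcp_pos": TCP position; "ee_rot": TCP orientation; "wrist_force": force on the tool from outside, world axes, zero at the start; "moment": the same for the moment, N m; "gripper_width": opening from 0.0 (shut) to 1.0 (fully open).
Only numpy, scipy, OpenCV 4.12 (cv2) and the standard library are available. Lean on these libraries where they do the work, as an engineer would, in place of code of your own. Each camera call takes 0.05 s, during which the arm holds its last target.

## Working session

There is one attempt and no reset: what is moved stays moved. The work goes in short steps, Python scripts to look and compute and a tool call to move; the robot and the scene stay as the last step left them, time stands still between calls to the robot, and variables do not carry over. Pictures are saved under pics/ and viewed, and the job is handed in when it is done.

Besides the shell and the picture viewer there is one more tool, called after ">>>" by a JSON object that holds its "op" and its "data". move_arm: Moves the arm, as the interface text tells. Its arguments: {"type":"object","properties":{"increments":{"type":"array","items":{"type":"number"}}},"required":["increments"]}

```bash
mkdir -p pics
python3 - <<'E'
from station import r
import cv2
s=r.sense()
for k,v in s.items(): print(k,v)
for n in ["scene","top","wrist"]:
    im=r.capture(n); cv2.imwrite(f"pics/{n}0.png",cv2.resize(im[:,:,::-1],(800,600),interpolation=cv2.INTER_CUBIC)); cv2.imwrite(f"{n}0_raw.png",im[:,:,::-1])
    print(n,r.calibration(n))
E
```

```text
time_s 0.0
joints [ 8.75823587e+01  2.20910442e+01  3.77405594e-01 -2.92338350e-02
 -6.84125011e+01 -1.48142921e+01]
joint_velocities [-0.06049642  0.07172494  0.03037906  0.01961285  0.00764499  0.02293288]
effort [-1.29868572e-04 -3.90662026e+01  1.87402815e+01  4.21992704e+00
  1.10156063e-02 -1.91166191e-04]
tcp_pos [0.1849794  0.59635881 0.22943978]
ee_rot [[-5.66882187e-04 -2.96419576e-01 -9.55057649e-01]
 [-2.17953375e-03 -9.55055168e-01  2.96420100e-01]
 [-9.99997464e-01  2.24961566e-03 -1.04652709e-04]]
wrist_force [0.02822354 0.25042899 0.09915391]
moment [ 0.00831626  0.02898217 -0.00069545]
gripper_width 0.9968082860400571
scene {'fx': 474.63071745339636, 'fy': 474.63071745339636, 'cx': 258.80339805469885, 'cy': 191.38610535216992, 'D': array([-0.03098834,  0.        ,  0.        ,  0.        ,  0.        ]), 'rvec': array([ 1.27401226,  2.46277248, -0.7785949 ]), 'tvec': array([ 0.25809661, -0.40254618,  1.19325896])}
top {'fx': 452.7585097674233, 'fy': 452.7585097674233, 'cx': 263.05883844099384, 'cy': 188.77159204073865, 'D': array([-0.0552246,  0.       ,  0.       ,  0.       ,  0.       ]), 'rvec': array([ 2.13564783, -2.18052922,  0.14953425]), 'tvec': array([0.10534941, 0.59556447, 0.75427536])}
wrist {'fx': 306.8024626562695, 'fy': 306.8024626562695, 'cx': 253.05580162173698, 'cy': 192.86287043846497, 'D': array([-0.0672401,  0.       ,  0.       ,  0.       ,  0.       ]), 'tool_from_camera': array([[ 1.26805358e-04, -2.99831672e-01,  9.53992113e-01,
        -1.54890082e-01],
       [ 9.99999673e-01,  7.99439180e-04,  1.18336272e-04,
        -1.24838151e-04],
       [-7.98139635e-04,  9.53991787e-01,  2.99831676e-01,
        -8.25215310e-02],
       [ 0.00000000e+00,  0.00000000e+00,  0.00000000e+00,
         1.00000000e+00]])}
```

View pics/scene0.png

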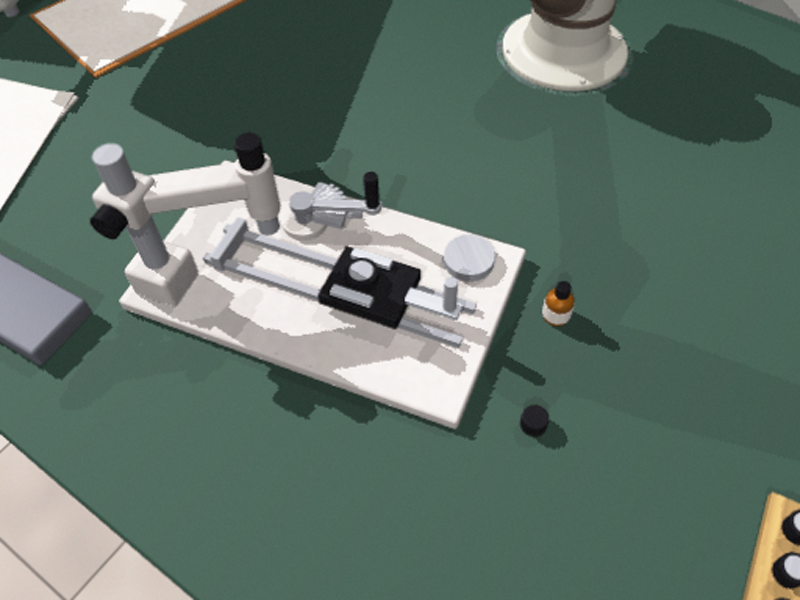

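View pics/top0.png

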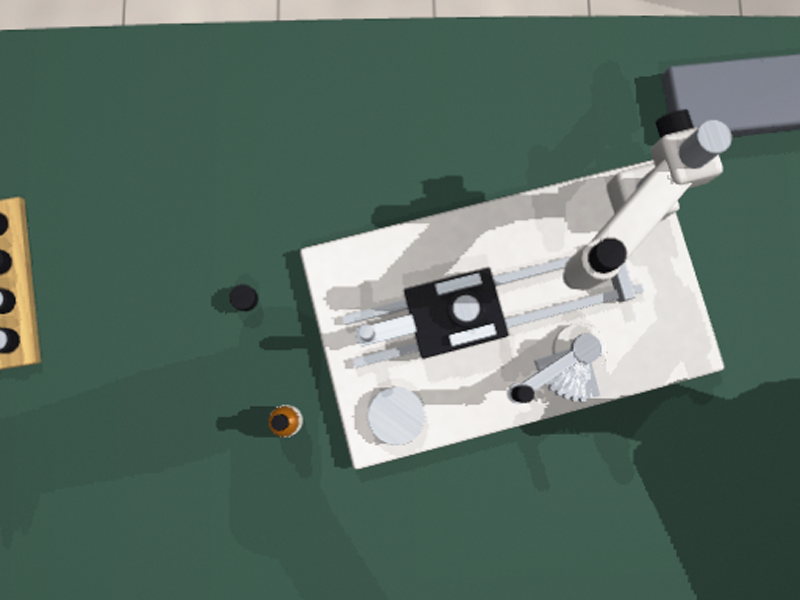

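View pics/wrist0.png

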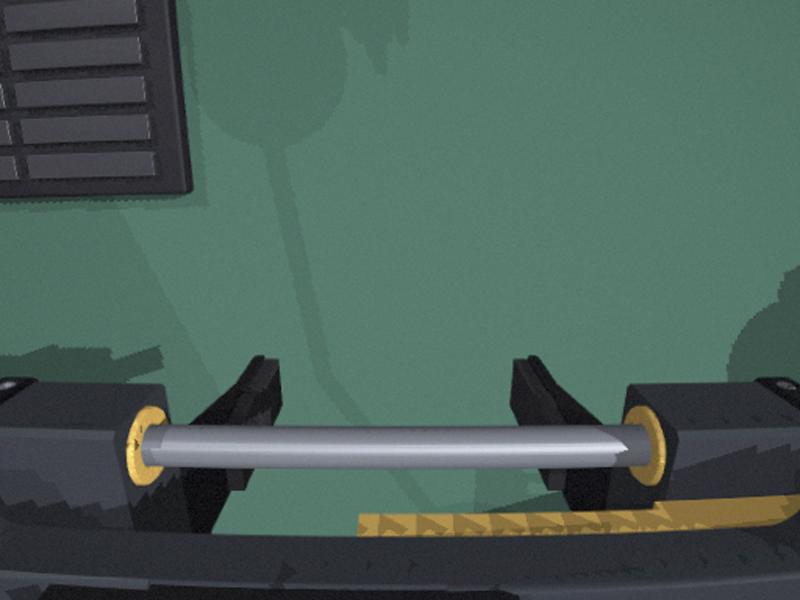

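```bash
cat > h.py <<'E'
import numpy as np,cv2
from station import r
C={n:r.calibration(n) for n in("scene","top","wrist")}
def K(c): return np.array([[c['fx'],0,c['cx']],[0,c['fy'],c['cy']],[0,0,1]])
def proj(n,P,pose=None):
    c=C[n]; P=np.atleast_2d(np.asarray(P,float))
    if n=='wrist':
        tp,R=pose; T=c['tool_from_camera']; Rc=R@T[:3,:3]; pc=R@T[:3,3]+tp
        rv=cv2.Rodrigues(Rc.T)[0]; tv=-Rc.T@pc
    else: rv,tv=c['rvec'],c['tvec']
    return cv2.projectPoints(P.reshape(-1,1,3),rv,tv,K(c),c['D'])[0].reshape(-1,2)
def S(p,P): # scope->world
    P=np.atleast_2d(np.asarray(P,float)); c,s=np.cos(p[2]),np.sin(p[2])
    return np.c_[p[0]+c*P[:,0]-s*P[:,1],p[1]+s*P[:,0]+c*P[:,1],P[:,2]]
def ray(n,uv,z):
    c=C[n];R=cv2.Rodrigues(c['rvec'])[0];o=-R.T@c['tvec']
    q=cv2.undistortPoints(np.array(uv,float).reshape(1,1,2),K(c),c['D']).ravel()
    d=R.T@np.array([q[0],q[1],1]);return o+d*(z-o[2])/d[2]
E
python3 - <<'E'
from h import *
from scipy.optimize import least_squares
k=.64
obs=[('top',(.13,.22,.02),(301,249)),('top',(-.13,.22,.02),(355,468)),('top',(-.13,-.22,.02),(723,369)),
('scene',(.13,.22,.02),(457,427)),('scene',(-.13,.22,.02),(524,248)),('scene',(.13,-.22,.02),(122,300))]
for o in obs: print(o[0],o[1],ray(o[0],np.array(o[2])*k,.02))
a=ray('top',np.array([355,468])*k,.02);b=ray('top',np.array([723,369])*k,.02)
y=a-b;print(np.linalg.norm(y));yaw=np.arctan2(-y[0],y[1])
def res(p,names):
    return np.concatenate([proj(n,S(p,P))[0]-np.array(uv)*k for n,P,uv in obs if n in names])
for nm in (['top'],['scene'],['top','scene']):
    f=least_squares(res,[*((a+b)/2)[:2],yaw],args=(nm,));print(nm,f.x[:2],np.degrees(f.x[2]),f.fun.round(2))
np.save('scope.npy',f.x)
p=f.x
a=np.radians(108);kn=[-.065+.09*np.cos(a),-.06+.09*np.sin(a)]
print('knob',S(p,[*kn,.09]),'pivot',S(p,[-.065,-.06,.064]))
for n in('top','scene'):
    im=cv2.imread(f'{n}0_raw.png');im=cv2.resize(im,(1536,1152),interpolation=cv2.INTER_CUBIC)
    pts=[(.13,.22,.02),(-.13,.22,.02),(-.13,-.22,.02),(.13,-.22,.02),(*kn,.112),(*kn,.062),(-.065,-.06,.064),(.01,-.06,.095),(.01,.05,.1),(.01,.17,.1),(.01,.11,.1)]
    for uv in proj(n,S(p,pts)): cv2.circle(im,tuple(int(round((v+.5)*3)) for v in uv),4,(0,0,255),-1)
    c=im[250:950,500:1400] if n=='top' else im[230:850,200:1100]
    cv2.imwrite(f'pics/{n}_chk.png',cv2.resize(c,(800,int(800*c.shape[0]/c.shape[1])))[:600])
E
```

```text
top (0.13, 0.22, 0.02) [0.65622147 0.2188995  0.02      ]
top (-0.13, 0.22, 0.02) [0.40684301 0.159327   0.02      ]
top (-0.13, -0.22, 0.02) [ 0.50704441 -0.26346999  0.02      ]
scene (0.13, 0.22, 0.02) [0.6613277  0.22531338 0.02      ]
scene (-0.13, 0.22, 0.02) [0.40678438 0.15966848 0.02      ]
scene (0.13, -0.22, 0.02) [ 0.75596404 -0.19985484  0.02      ]
0.4345084701731209
['top'] [ 0.58266175 -0.02313181] 13.387011377391898 [-1.15 -1.05 -0.83  0.94  2.05 -0.1 ]
['scene'] [ 0.5823676  -0.01966747] 13.143995404364775 [ 0.19 -1.44  2.61  0.88 -2.78 -0.04]
['top', 'scene'] [ 0.58249469 -0.02160694] 13.347844425945578 [-1.97 -1.03 -1.77  0.99  1.21  0.11 -0.39 -2.29  1.62  0.12 -3.56 -0.09]
knob [[ 0.48628139 -0.01812995  0.09      ]] pivot [[ 0.53310231 -0.09499218  0.064     ]]
```

View pics/top_chk.png

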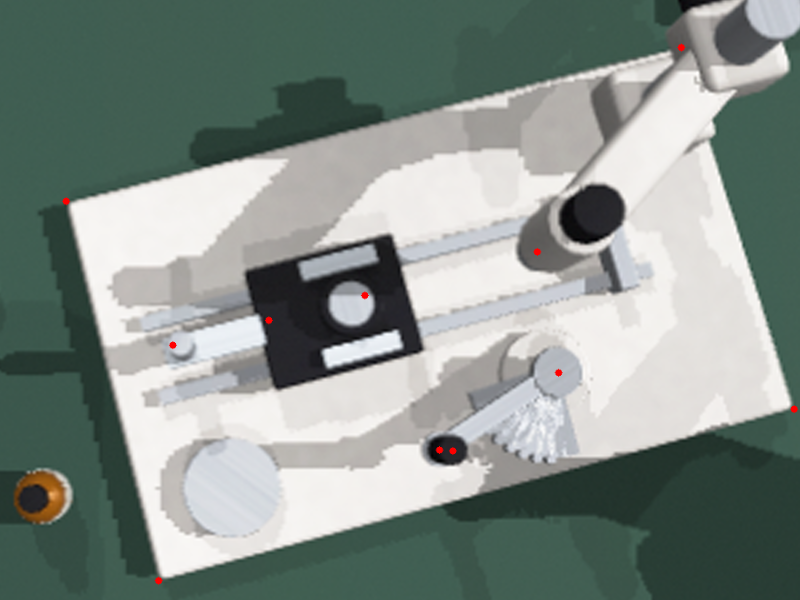

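View pics/scene_chk.png

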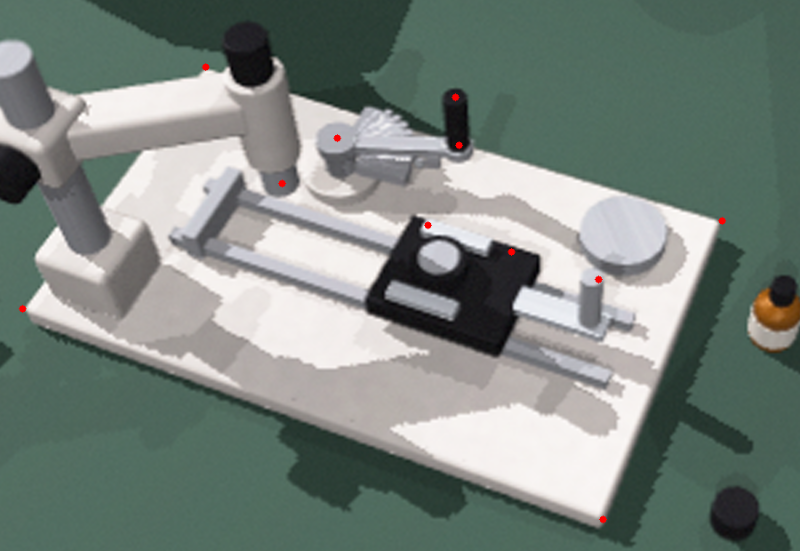

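Run:
```python
from h import *
p=np.load('scope.npy')
A=ray('top',(234.5-.5,214.2-.5),.1);B=ray('scope' if 0 else 'scene',(288.3-.5,180.5-.5),.1);print('post',A,B)
def inv(P): 
    d=P[:2]-p[:2];c,s=np.cos(p[2]),np.sin(p[2]);return c*d[0]+s*d[1],-s*d[0]+c*d[1]
print(inv(A),inv(B))
a=ray('top',(500/3+440/2.667-.5,250/3+449/2.667-.5),.112)
b=ray('scene',(200/3+455/2.667-.5,230/3+95/2.667-.5),.112)
print('knob',a,b)
print('home post',S(p,[.01,.05,.08]))
R=np.array(r.sense()['ee_rot']);t=np.array(r.sense()['tcp_pos'])
T=np.array([*((A+B)/2)[:2],.2]);print('tool shift to above post',R.T@(T-t))
```

```text
post [0.55026924 0.14094756 0.1       ] [0.55416357 0.1412577  0.1       ]
(np.float64(0.006172784671547242), np.float64(0.1656029669568653)) (np.float64(0.010033510188681118), np.float64(0.1650056753313364))
knob [ 0.48743827 -0.01069203  0.112     ] [ 0.48481521 -0.01956282  0.112     ]
home post [[0.58068144 0.029351   0.08      ]]
tool shift to above post [ 0.03031616  0.32606372 -0.4856666 ]
```

>>> {"op": "move_arm", "data": {"increments": [5,0,0,0.0,0.015,-0.022,0.087,12,0,0,0.0,0.04,-0.06,0.087,19,0,0,0.0,0.065,-0.097,0.087,26,0,0,0.0,0.09,-0.134,0.087,33,0,0,0.0,0.115,-0.171,0.087,40,0,0,0.0,0.14,-0.208,0.087,47,0,0,0.0,0.165,-0.245,0.087,54,0,0,0.0,0.19,-0.282,0.087,61,0,0,0.0,0.215,-0.32,0.087,68,0,0,0.0,0.24,-0.357,0.087,75,0,0,0.0,0.26,-0.387,0.087,80,0,0,0.0,0.27,-0.402,0.087]}}

```text
time_s: 1.15
tcp_pos: [0.4898, 0.218, 0.2305]
ee_rot: [[-0.0, -0.991, 0.131], [0.0, 0.131, 0.991], [-1.0, 0.0, -0.0]]
wrist_force: [-0.4, 0.0, 0.5]
gripper_width: 0.995
```

Run:
```python
from h import *
s=r.sense();R=np.array(s['ee_rot']);t=np.array(s['tcp_pos'])
print(s['joints'],t,np.degrees(np.arctan2(R[1,2],R[0,2])),R.round(3))
T=np.array([.552,.141,.2]);print('tool shift to above post',R.T@(T-t))
```

```text
[ 4.13265682e+01  1.34016755e+01 -1.20288869e+01 -8.50478337e-03
 -6.45762886e+01 -4.88674116e+01] [0.48984896 0.21800388 0.23050579] 82.45550503510442 [[-0.    -0.991  0.131]
 [ 0.     0.131  0.991]
 [-1.     0.    -0.   ]]
tool shift to above post [ 0.03049303 -0.0717288  -0.06817702]
```

>>> {"op": "move_arm", "data": {"increments": [7,0,0,0.003,-0.007,-0.007,0.087,14,0,0,0.006,-0.014,-0.014,0.087,21,0,0,0.009,-0.021,-0.021,0.087,28,0,0,0.012,-0.028,-0.028,0.087,35,0,0,0.015,-0.035,-0.035,0.087,42,0,0,0.018,-0.042,-0.042,0.087,49,0,0,0.021,-0.049,-0.049,0.087,56,0,0,0.024,-0.056,-0.055,0.087,63,0,0,0.027,-0.063,-0.061,0.087,70,0,0,0.03,-0.069,-0.066,0.087,77,0,0,0.03,-0.072,-0.068,0.087,83,0,0,0.03,-0.072,-0.068,0.087]}}

```text
time_s: 2.15
tcp_pos: [0.5521, 0.1427, 0.1998]
ee_rot: [[-0.001, 0.011, 1.0], [-0.001, 1.0, -0.011], [-1.0, -0.001, -0.001]]
wrist_force: [0.4, -0.7, 0.4]
gripper_width: 1.001
```

>>> {"op": "move_arm", "data": {"increments": [7,0,0,0,0,0,0.087,14,0,0,0,0,0,0.087,21,0,0,0,0,0,0.087,28,0,0,0,0,0,0.087,35,0,0,0,0,0,0.087,41,0,0,0,0,0,0.087,45,0,0,0,0,0,0.087,45,0,0,0,0,0,0.087]}}

```text
time_s: 2.82
tcp_pos: [0.5518, 0.1433, 0.2002]
ee_rot: [[-0.001, 0.711, 0.703], [-0.0, 0.703, -0.711], [-1.0, -0.001, -0.0]]
wrist_force: [0.2, 0.0, 0.2]
gripper_width: 1.0
```

Run:
```python
from h import *
p=np.load('scope.npy')
s=r.sense();R=np.array(s['ee_rot']);t=np.array(s['tcp_pos'])
print(s['joints'],t,np.degrees(np.arctan2(R[1,2],R[0,2])),s['wrist_force'])
im=r.capture('wrist')[:,:,::-1]; cv2.imwrite('w1_raw.png',im);im=cv2.resize(im,(800,600),interpolation=cv2.INTER_CUBIC)
a=np.radians(108);kn=[-.065+.09*np.cos(a),-.06+.09*np.sin(a)]
for P in [(.01,.165,.1),(.01,.165,.05),(*kn,.112),(*kn,.062),(-.13,.22,.02),(.13,.22,.02),(.01,-.06,.095)]:
    uv=proj('wrist',S(p,P),(t,R))[0];print(P,uv/.64)
    if abs(uv).max()<2000: cv2.circle(im,tuple(int(round((v+.5)/.64)) for v in uv),3,(0,0,255),-1)
cv2.imwrite('pics/w1.png',im)
```

```text
[ 3.08380355e+01  1.80960233e+01 -1.00326850e+01 -8.99358943e-03
 -6.19107796e+01 -1.66137160e+02] [0.55175502 0.14334414 0.20021525] -45.30336676698205 [0.24151106 0.00886126 0.19675874]
(0.01, 0.165, 0.1) [395.75777484 311.78911018]
(0.01, 0.165, 0.05) [395.74474566 287.57438989]
(np.float64(-0.09281152949374526), np.float64(0.025595086466563832), 0.112) [126.09783022 422.17145319]
(np.float64(-0.09281152949374526), np.float64(0.025595086466563832), 0.062) [163.62679137 383.68567269]
(-0.13, 0.22, 0.02) [257.68985087  99.9971242 ]
(0.13, 0.22, 0.02) [573.48883346 296.98236414]
(0.01, -0.06, 0.095) [231.2968197  564.45745339]
```

View pics/w1.png

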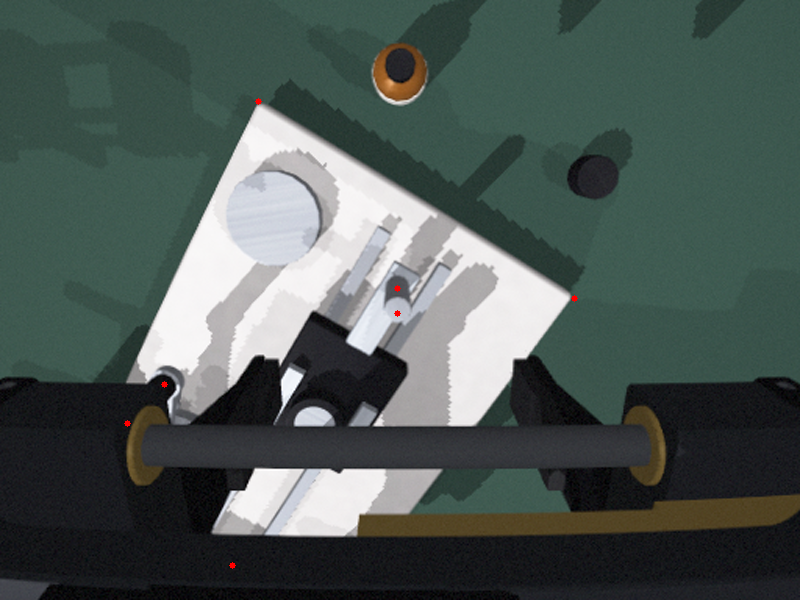

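>>> {"op": "move_arm", "data": {"increments": [0,0,0,0.01,0,0.002,0.087,0,0,0,0.03,0,0.003,0.087,0,0,0,0.05,0,0.003,0.087,0,0,0,0.07,0,0.003,0.07,0,0,0,0.09,0,0.003,0.06,0,0,0,0.105,0,0.003,0.05,0,0,0,0.115,0,0.003,0.045,0,0,0,0.12,0,0.003,0.04,0,0,0,0.122,0,0.003,0.04,0,0,0,0.122,0,0.003,0.03,0,0,0,0.122,0,0.003,0.025,0,0,0,0.122,0,0.003,0.02]}}

```text
time_s: 3.87
tcp_pos: [0.5547, 0.1416, 0.0795]
ee_rot: [[0.002, 0.71, 0.704], [0.001, 0.704, -0.71], [-1.0, 0.002, 0.001]]
wrist_force: [-0.2, -0.6, 0.3]
gripper_width: 0.401
```

>>> {"op": "move_arm", "data": {"increments": [0,0,0,0,0,0,0.015,0,0,0,0,0,0,0.01,0,0,0,0,0,0,0.01,0,0,0,0,0,0,0.01,0,0,0,0,0,0,0.01]}}

```text
time_s: 4.28
tcp_pos: [0.5545, 0.1416, 0.079]
ee_rot: [[0.001, 0.71, 0.704], [0.001, 0.704, -0.71], [-1.0, 0.001, 0.0]]
wrist_force: [0.3, 0.8, 1.7]
gripper_width: 0.171
```

Run:
```python
from h import *
p=np.load('scope.npy')
s=r.sense();R=np.array(s['ee_rot']);t=np.array(s['tcp_pos'])
print(s['joints'],t,s['wrist_force'],s['gripper_width']*87)
H=S(p,[.01,.05,t[2]])[0];print(H, R.T@(H-t)); u=np.array([np.sin(p[2]),-np.cos(p[2]),0]);print('unit -y in tool',R.T@u, 'dist',u@(H-t))
im=r.capture('wrist')[:,:,::-1]; cv2.imwrite('pics/w2.png',im)
```

```text
[ 3.05408606e+01  2.56929343e+01 -1.81505302e+01  7.65320518e-03
 -4.60794911e+01 -1.65767286e+02] [0.55452173 0.14159721 0.07902543] [0.34615144 0.81631173 1.70692071] 14.919587908839206
[0.58068144 0.029351   0.07902543] [-3.58216097e-05 -6.04941766e-02  9.81019625e-02]
unit -y in tool [-3.05562675e-04 -5.21471702e-01  8.53268522e-01] dist 0.11525332874358515
```

View pics/w2.png

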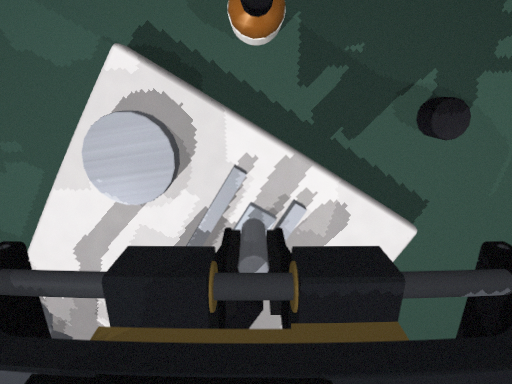

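>>> {"op": "move_arm", "data": {"increments": [0,0,0,0,-0.003,0.005,0.01,0,0,0,0,-0.008,0.013,0.01,0,0,0,0,-0.013,0.0212,0.01,0,0,0,0,-0.018,0.0294,0.01,0,0,0,0,-0.023,0.0376,0.01,0,0,0,0,-0.028,0.0458,0.01,0,0,0,0,-0.033,0.054,0.01,0,0,0,0,-0.038,0.062,0.01,0,0,0,0,-0.043,0.0702,0.01,0,0,0,0,-0.048,0.0785,0.01,0,0,0,0,-0.052,0.085,0.01,0,0,0,0,-0.055,0.09,0.01]}}

```text
time_s: 5.33
tcp_pos: [0.5794, 0.0377, 0.079]
ee_rot: [[0.002, 0.71, 0.704], [0.0, 0.704, -0.71], [-1.0, 0.001, 0.001]]
wrist_force: [1.2, 3.1, 5.2]
gripper_width: 0.168
```

```bash
cat > st.py <<'E'
from h import *
p=np.load('scope.npy')
s=r.sense();R=np.array(s['ee_rot']);t=np.array(s['tcp_pos'])
def inv(P): 
    d=P[:2]-p[:2];c,q=np.cos(p[2]),np.sin(p[2]);return np.array([c*d[0]+q*d[1],-q*d[0]+c*d[1],P[2]])
c,q=np.cos(p[2]),np.sin(p[2]);Rs=np.array([[c,-q,0],[q,c,0],[0,0,1]])
print('scope pos',(inv(t)*1000).round(2),'F scope',(Rs.T@s['wrist_force']).round(2),'M',np.round(s['moment'],2),'w',s['gripper_width']*87,'t',s['time_s'],'j6',s['joints'][5],'vmax',abs(np.array(s['joint_velocities'])).max())
E
python3 st.py
```

```text
scope pos [10.66 58.41 78.99] F scope [1.87 2.74 5.19] M [ 1.03 -0.54 -0.04] w 14.631732592126744 t 5.3333 j6 -154.97789246765356 vmax 6.884121644429121
```

>>> {"op": "move_arm", "data": {"increments": [0,0,0,0,-0.001,0.0017,0.01,0,0,0,0,-0.002,0.0034,0.01,0,0,0,0,-0.003,0.0051,0.01,0,0,0,0,-0.0035,0.0058,0.01,0,0,0,0,-0.0035,0.0058,0.01]}}

```text
time_s: 5.75
tcp_pos: [0.5809, 0.0314, 0.079]
ee_rot: [[0.002, 0.71, 0.704], [-0.0, 0.704, -0.71], [-1.0, 0.001, 0.001]]
wrist_force: [2.0, 1.8, 4.5]
gripper_width: 0.176
```

```bash
python3 st.py
```

```text
scope pos [10.65 51.92 78.99] F scope [2.39 1.28 4.45] M [ 0.63 -0.72  0.06] w 15.29393709614249 t 5.75 j6 -154.32216783980144 vmax 0.23242184692194268
```

>>> {"op": "move_arm", "data": {"increments": [0,0,0,0,-0.0005,0.0009,0.01,0,0,0,0,-0.001,0.0017,0.01,0,0,0,0,-0.001,0.0017,0.01]}}

```text
time_s: 6.0
tcp_pos: [0.5813, 0.0296, 0.079]
ee_rot: [[0.002, 0.71, 0.704], [0.0, 0.704, -0.71], [-1.0, 0.001, 0.001]]
wrist_force: [0.8, 2.4, 5.8]
gripper_width: 0.175
```

```bash
python3 st.py
```

```text
scope pos [10.68 50.1  79.  ] F scope [1.35 2.19 5.75] M [ 0.8  -0.65 -0.03] w 15.182409192768239 t 6.0 j6 -154.11797461705947 vmax 0.08982402593688317
```

>>> {"op": "move_arm", "data": {"increments": [0,0,0,0,-0.0005,0.0009,0.01,0,0,0,0,-0.001,0.0017,0.01,0,0,0,0,-0.001,0.0017,0.01]}}

```text
time_s: 6.25
tcp_pos: [0.5815, 0.0288, 0.079]
ee_rot: [[0.001, 0.71, 0.704], [0.001, 0.704, -0.71], [-1.0, 0.002, -0.0]]
wrist_force: [0.3, 8.1, 5.1]
gripper_width: 0.171
```

```bash
python3 st.py
```

```text
scope pos [10.66 49.25 78.98] F scope [2.11 7.8  5.14] M [ 2.05 -0.14 -0.03] w 14.838738959930236 t 6.25 j6 -153.9196078843393 vmax 0.21068195166454495
```

>>> {"op": "move_arm", "data": {"increments": [0,0,0,0,-0.0005,0.0009,0.01,0,0,0,0,-0.001,0.0017,0.01,0,0,0,0,-0.001,0.0017,0.01,0,0,0,0,-0.001,0.0017,0.01]}}

```text
time_s: 6.58
tcp_pos: [0.5816, 0.0287, 0.079]
ee_rot: [[0.001, 0.71, 0.704], [0.004, 0.704, -0.71], [-1.0, 0.003, -0.002]]
wrist_force: [-1.8, 13.8, 8.1]
gripper_width: 0.172
```

```bash
python3 st.py
python3 - <<'E'
from h import *
im=r.capture('top')[:,:,::-1]; cv2.imwrite('pics/t2.png',cv2.resize(im[80:300,150:480],None,fx=2.4,fy=2.4,interpolation=cv2.INTER_CUBIC))
E
```

```text
scope pos [10.7  49.12 79.01] F scope [ 1.47 13.85  8.06] M [ 3.97  0.61 -0.02] w 15.001805506542423 t 6.5833 j6 -153.7223082712658 vmax 0.1276399777783579
```

View pics/t2.png

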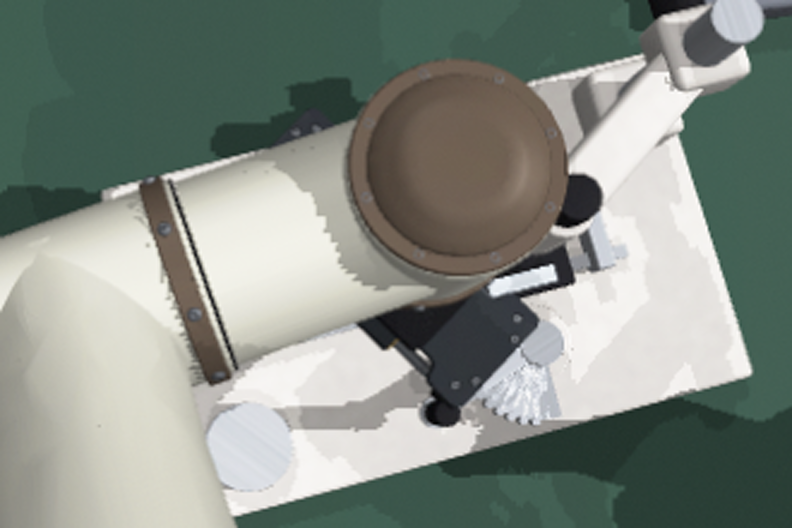

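>>> {"op": "move_arm", "data": {"increments": [0,0,0,0,0,0,0.02,0,0,0,0,0,0,0.03,0,0,0,0,0,0,0.045,0,0,0,0,0,0,0.05,0,0,0,-0.01,0,0,0.05,0,0,0,-0.03,0,0,0.05,0,0,0,-0.05,0,0,0.05,0,0,0,-0.065,0,0,0.05,0,0,0,-0.07,0,0,0.05,0,0,0,-0.07,0,0,0.05]}}

```text
time_s: 7.47
tcp_pos: [0.582, 0.026, 0.1502]
ee_rot: [[0.003, 0.71, 0.704], [0.001, 0.704, -0.71], [-1.0, 0.002, 0.001]]
wrist_force: [-0.2, 0.6, 0.3]
gripper_width: 0.572
```

```bash
python3 st.py
python3 - <<'E'
from h import *
p=np.load('scope.npy')
s=r.sense();R=np.array(s['ee_rot']);t=np.array(s['tcp_pos'])
a=np.radians(108);kn=[-.065+.09*np.cos(a),-.06+.09*np.sin(a)]
T=S(p,[*kn,.14])[0];print(T,'shift',R.T@(T-t),np.degrees(np.arctan2(R[1,2],R[0,2])))
E
```

```text
scope pos [ 10.47  46.45 150.17] F scope [-0.1   0.61  0.26] M [-0.   -0.15  0.01] w 49.728845300540364 t 7.4667 j6 -153.75785216000088 vmax 2.248056714026022
[ 0.48628139 -0.01812995  0.14      ] shift [ 0.00990427 -0.09904996 -0.0360125 ] -45.261735958177304
```

>>> {"op": "move_arm", "data": {"increments": [2,0,0,0,-0.01,-0.004,0.05,4,0,0,0,-0.03,-0.011,0.05,6,0,0,0,-0.05,-0.018,0.05,9,0,0,0,-0.07,-0.025,0.05,12,0,0,0,-0.09,-0.033,0.05,13.4,0,0,0,-0.097,-0.0355,0.05,13.4,0,0,0,-0.099,-0.036,0.05,13.4,0,0,0,-0.099,-0.036,0.05,13.4,0,0,0,-0.099,-0.036,0.05]}}

```text
time_s: 8.22
tcp_pos: [0.4868, -0.0176, 0.1485]
ee_rot: [[0.001, 0.853, 0.521], [-0.0, 0.521, -0.853], [-1.0, 0.0, 0.0]]
wrist_force: [0.1, -0.5, -0.1]
gripper_width: 0.573
```

```bash
python3 st.py
python3 - <<'E'
from h import *
p=np.load('scope.npy')
s=r.sense();R=np.array(s['ee_rot']);t=np.array(s['tcp_pos'])
a=np.radians(108);kn=[-.065+.09*np.cos(a),-.06+.09*np.sin(a)]
T=S(p,[*kn,.082])[0];print(T,'shift',R.T@(T-t),np.degrees(np.arctan2(R[1,2],R[0,2])))
im=r.capture('wrist')[:,:,::-1].copy();cv2.imwrite('w3_raw.png',im);im=cv2.resize(im,(800,600),interpolation=cv2.INTER_CUBIC)
for P in [(*kn,.112),(*kn,.062),(-.13,.22,.02),(.01,.05,.1)]:
    uv=proj('wrist',S(p,P),(t,R))[0];print(P,uv/.64)
    if abs(uv).max()<2000: cv2.circle(im,tuple(int(round((v+.5)/.64)) for v in uv),3,(0,0,255),-1)
cv2.imwrite('pics/w3.png',im)
im=r.capture('scene')[:,:,::-1]; cv2.imwrite('pics/s3.png',cv2.resize(im[60:290,60:380],None,fx=2.4,fy=2.4,interpolation=cv2.INTER_CUBIC))
E
```

```text
scope pos [-92.21  26.01 148.46] F scope [-0.04 -0.49 -0.1 ] M [ 0.05 -0.16 -0.03] w 49.8871372325543 t 8.2167 j6 -165.68604757672293 vmax 0.5001232920926282
[ 0.48628139 -0.01812995  0.082     ] shift [ 0.06646201 -0.00072521  0.00018224] -58.58288501786808
(np.float64(-0.09281152949374526), np.float64(0.025595086466563832), 0.112) [393.76323726 352.36158223]
(np.float64(-0.09281152949374526), np.float64(0.025595086466563832), 0.062) [394.02587341 314.67980926]
(-0.13, 0.22, 0.02) [442.5373934  -71.87119011]
(0.01, 0.05, 0.1) [618.005234   358.49983195]
```

View pics/w3.png

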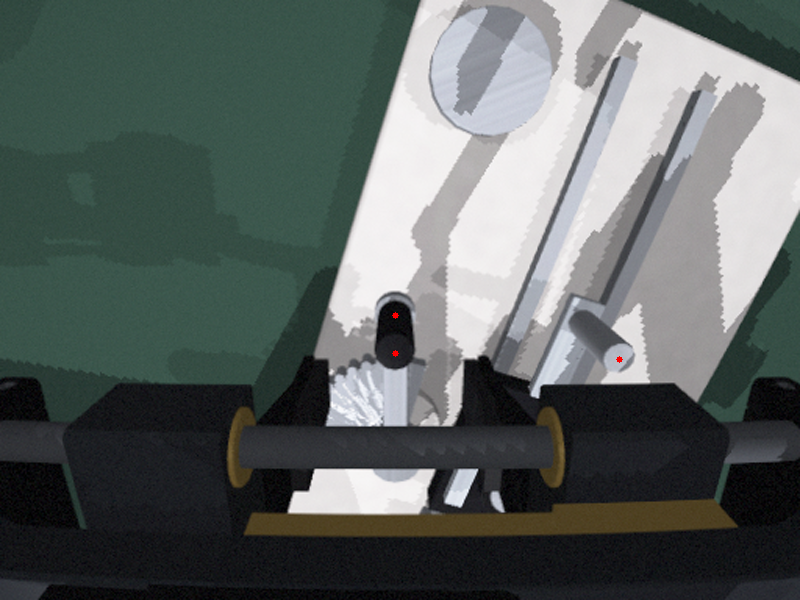

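View pics/s3.png

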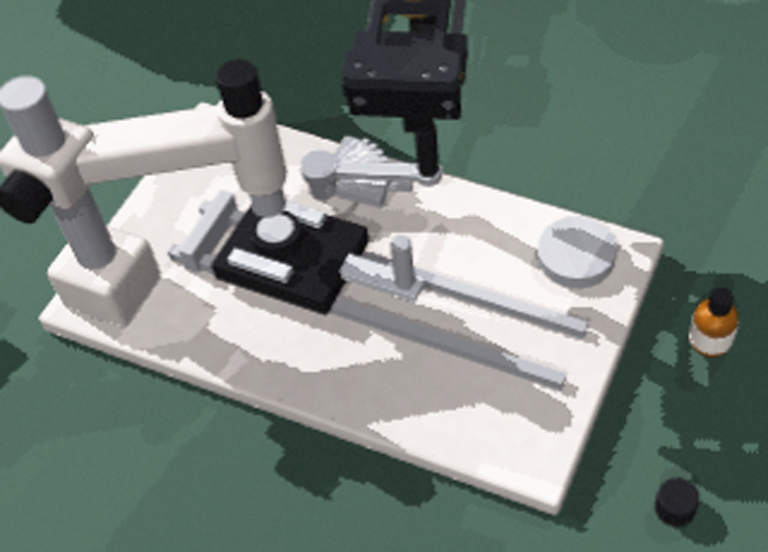

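>>> {"op": "move_arm", "data": {"increments": [0,0,0,0.01,0,0,0.05,0,0,0,0.03,0,0,0.05,0,0,0,0.05,0,0,0.05,0,0,0,0.062,0,0,0.05,0,0,0,0.066,0,0,0.045,0,0,0,0.066,0,0,0.035,0,0,0,0.066,0,0,0.028,0,0,0,0.066,0,0,0.024,0,0,0,0.066,0,0,0.022,0,0,0,0.066,0,0,0.022,0,0,0,0.066,0,0,0.022]}}

```text
time_s: 9.23
tcp_pos: [0.4862, -0.0177, 0.0831]
ee_rot: [[0.001, 0.854, 0.521], [0.0, 0.521, -0.854], [-1.0, 0.001, 0.0]]
wrist_force: [0.6, 0.4, -0.4]
gripper_width: 0.265
```

```bash
python3 st.py
```

```text
scope pos [-92.84  26.02  83.13] F scope [ 0.62  0.24 -0.43] M [-0.07 -0.14  0.03] w 23.02915062949323 t 9.2333 j6 -165.7233533913093 vmax 0.2547170397405019
```

>>> {"op": "move_arm", "data": {"increments": [-1,0,0,0,-0.00157,1.4e-05,0.022,-2,0,0,0,-0.00314,5.5e-05,0.022,-2,0,0,0,-0.00314,5.5e-05,0.022]}}

```text
time_s: 9.48
tcp_pos: [0.4844, -0.019, 0.0829]
ee_rot: [[0.004, 0.834, 0.551], [0.001, 0.551, -0.834], [-1.0, 0.004, 0.001]]
wrist_force: [3.3, 2.2, -1.7]
gripper_width: 0.253
```

>>> {"op": "move_arm", "data": {"increments": [-1,0,0,0,-0.00157,1.4e-05,0.022,-2,0,0,0,-0.00314,5.5e-05,0.022,-2,0,0,0,-0.00314,5.5e-05,0.022]}}

```text
time_s: 9.73
tcp_pos: [0.4833, -0.02, 0.083]
ee_rot: [[0.006, 0.815, 0.58], [0.002, 0.58, -0.815], [-1.0, 0.006, 0.002]]
wrist_force: [6.0, 4.5, -5.4]
gripper_width: 0.256
```

```bash
cat >> st.py <<'E'
f=R.T@np.array(s['wrist_force']);print('tool F',f.round(2),'tool M',(R.T@np.array(s['moment'])).round(3))
piv=S(p,[-.065,-.06,t[2]])[0];d=t-piv
print('r',np.linalg.norm(d[:2])*1000,'tool pos angle(lever rel)',np.degrees(np.arctan2(d[1],d[0])-p[2])%360-108,'yaw-rel',(np.degrees(np.arctan2(R[1,2],R[0,2])-p[2])+180)%360-108)
E
python3 st.py
```

```text
scope pos [-96.17  24.46  82.98] F scope [ 6.91  2.97 -5.38] M [ 1.23 -1.73  0.01] w 22.26572013341202 t 9.7333 j6 -161.43997256523082 vmax 1.1278908645689307
tool F [ 5.43  7.49 -0.16] tool M [-5.000e-03 -1.000e-03  2.129e+00]
r 90.02989813896046 tool pos angle(lever rel) 2.2581193470211787 yaw-rel 4.108734327737466
```

>>> {"op": "move_arm", "data": {"increments": [-1,0,0,0,-0.00157,1.4e-05,0.022,-2,0,0,0,-0.00314,5.5e-05,0.022,-2,0,0,0,-0.00314,5.5e-05,0.022]}}

```text
time_s: 9.98
tcp_pos: [0.4808, -0.0217, 0.083]
ee_rot: [[0.006, 0.794, 0.608], [0.002, 0.608, -0.794], [-1.0, 0.006, 0.002]]
wrist_force: [5.3, 4.8, -4.7]
gripper_width: 0.25
```

```bash
python3 st.py|tail -2
```

```text
tool F [ 4.74  7.09 -0.59] tool M [-0.004  0.04   2.195]
r 90.00831545028718 tool pos angle(lever rel) 4.189935697834088 yaw-rel 6.1121075753209055
```

>>> {"op": "move_arm", "data": {"increments": [-1,0,0,0,-0.00157,1.4e-05,0.022,-1,0,0,0,-0.00157,1.4e-05,0.022]}}

```text
time_s: 10.15
tcp_pos: [0.4796, -0.0227, 0.083]
ee_rot: [[0.007, 0.783, 0.622], [0.002, 0.622, -0.783], [-1.0, 0.007, 0.002]]
wrist_force: [5.1, 5.3, -4.3]
gripper_width: 0.252
```

```bash
python3 st.py|tail -2
```

```text
tool F [ 4.3   7.27 -0.99] tool M [-0.026  0.133  2.242]
r 89.9595372070718 tool pos angle(lever rel) 5.136955180789698 yaw-rel 7.110579297613526
```

>>> {"op": "move_arm", "data": {"increments": [-1,0,0,0,-0.00157,1.4e-05,0.022,-1,0,0,0,-0.00157,1.4e-05,0.022]}}

```text
time_s: 10.32
tcp_pos: [0.4786, -0.0235, 0.083]
ee_rot: [[0.007, 0.772, 0.636], [0.003, 0.636, -0.772], [-1.0, 0.007, 0.002]]
wrist_force: [5.6, 6.3, -5.2]
gripper_width: 0.254
```

```bash
python3 st.py|tail -2
```

```text
tool F [ 5.26  8.28 -1.27] tool M [-0.006  0.144  2.459]
r 89.92428784660862 tool pos angle(lever rel) 5.991519750070864 yaw-rel 8.111515784712594
```

>>> {"op": "move_arm", "data": {"increments": [-1,0,0,0,-0.00157,1.4e-05,0.022,-1,0,0,0,-0.00157,1.4e-05,0.022]}}

```text
time_s: 10.48
tcp_pos: [0.4779, -0.0241, 0.083]
ee_rot: [[0.008, 0.761, 0.649], [0.003, 0.649, -0.761], [-1.0, 0.008, 0.003]]
wrist_force: [6.3, 7.0, -6.5]
gripper_width: 0.256
```

```bash
python3 st.py
```

```text
scope pos [-102.37   21.7    82.98] F scope [ 7.75  5.4  -6.49] M [ 2.   -1.97  0.03] w 22.291854683721372 t 10.4833 j6 -156.08112998338902 vmax 1.0794269123492664
tool F [ 6.56  9.31 -1.29] tool M [-0.022  0.242  2.798]
r 89.83876817548904 tool pos angle(lever rel) 6.5797531701735466 yaw-rel 9.110430555032863
```

>>> {"op": "move_arm", "data": {"increments": [-1,0,0,0,-0.00157,1.4e-05,0.022,-1,0,0,0,-0.00157,1.4e-05,0.022]}}

```text
time_s: 10.65
tcp_pos: [0.4773, -0.0247, 0.083]
ee_rot: [[0.009, 0.749, 0.662], [0.004, 0.662, -0.749], [-1.0, 0.01, 0.003]]
wrist_force: [7.3, 8.2, -6.7]
gripper_width: 0.257
```

```bash
python3 st.py|tail -2
```

```text
tool F [ 6.8  10.85 -1.38] tool M [-0.004  0.276  3.157]
r 89.73538125133896 tool pos angle(lever rel) 7.135171445524037 yaw-rel 10.118279283294413
```

>>> {"op": "move_arm", "data": {"increments": [-1,0,0,0,-0.00157,1.4e-05,0.022,-1,0,0,0,-0.00157,1.4e-05,0.022]}}

```text
time_s: 10.82
tcp_pos: [0.4762, -0.0256, 0.083]
ee_rot: [[0.01, 0.738, 0.675], [0.004, 0.675, -0.738], [-1.0, 0.01, 0.004]]
wrist_force: [7.4, 9.5, -7.3]
gripper_width: 0.256
```

```bash
python3 st.py|tail -2
```

```text
tool F [ 7.43 11.8  -2.02] tool M [0.023 0.41  3.355]
r 89.68522688958157 tool pos angle(lever rel) 7.9941397942566255 yaw-rel 11.119883867544303
```

>>> {"op": "move_arm", "data": {"increments": [-1,0,0,0,-0.00157,1.4e-05,0.022,-1,0,0,0,-0.00157,1.4e-05,0.022]}}

```text
time_s: 10.98
tcp_pos: [0.4744, -0.027, 0.083]
ee_rot: [[0.008, 0.726, 0.688], [0.003, 0.688, -0.726], [-1.0, 0.008, 0.003]]
wrist_force: [5.8, 8.5, -5.7]
gripper_width: 0.256
```

```bash
python3 st.py|tail -2
```

```text
tool F [ 5.77 10.04 -2.16] tool M [-0.021  0.357  2.862]
r 89.79005865511495 tool pos angle(lever rel) 9.437241451707038 yaw-rel 12.122221565866568
```

>>> {"op": "move_arm", "data": {"increments": [-1,0,0,0,-0.00157,1.4e-05,0.022,-1,0,0,0,-0.00157,1.4e-05,0.022]}}

```text
time_s: 11.15
tcp_pos: [0.4725, -0.0286, 0.0829]
ee_rot: [[0.006, 0.714, 0.701], [0.003, 0.701, -0.714], [-1.0, 0.006, 0.003]]
wrist_force: [4.6, 6.5, -4.0]
gripper_width: 0.254
```

```bash
python3 st.py|tail -2
```

```text
tool F [ 4.02  7.85 -1.45] tool M [2.000e-03 3.010e-01 2.385e+00]
r 89.91129795808888 tool pos angle(lever rel) 11.020363580205753 yaw-rel 13.121424072685699
```

>>> {"op": "move_arm", "data": {"increments": [-1,0,0,0,-0.00157,1.4e-05,0.022,-1,0,0,0,-0.00157,1.4e-05,0.022]}}

```text
time_s: 11.32
tcp_pos: [0.4706, -0.0302, 0.0829]
ee_rot: [[0.005, 0.701, 0.713], [0.002, 0.713, -0.701], [-1.0, 0.005, 0.002]]
wrist_force: [4.0, 5.4, -2.7]
gripper_width: 0.256
```

```bash
python3 st.py|tail -2
```

```text
tool F [ 2.77  6.68 -0.96] tool M [0.003 0.222 1.849]
r 90.03471253623854 tool pos angle(lever rel) 12.597840882337962 yaw-rel 14.111099969147887
```

>>> {"op": "move_arm", "data": {"increments": [-1,0,0,0,-0.00157,1.4e-05,0.022,-1,0,0,0,-0.00157,1.4e-05,0.022]}}

```text
time_s: 11.48
tcp_pos: [0.4697, -0.0312, 0.083]
ee_rot: [[0.005, 0.689, 0.725], [0.002, 0.725, -0.689], [-1.0, 0.005, 0.002]]
wrist_force: [2.9, 6.0, -3.2]
gripper_width: 0.255
```

```bash
python3 st.py
```

```text
scope pos [-111.99   16.75   82.95] F scope [ 4.19  5.2  -3.16] M [ 1.72 -1.26  0.06] w 22.22313237965095 t 11.4833 j6 -149.52299709227435 vmax 1.173561485766664
tool F [ 3.19  6.34 -2.07] tool M [-0.053  0.273  2.12 ]
r 89.98892944072878 tool pos angle(lever rel) 13.4790128980206 yaw-rel 15.10183091334244
```

>>> {"op": "move_arm", "data": {"increments": [-1,0,0,0,-0.00157,1.4e-05,0.022,-1,0,0,0,-0.00157,1.4e-05,0.022]}}

```text
time_s: 11.65
tcp_pos: [0.4688, -0.0321, 0.083]
ee_rot: [[0.006, 0.676, 0.737], [0.003, 0.737, -0.676], [-1.0, 0.006, 0.002]]
wrist_force: [4.4, 7.4, -3.8]
gripper_width: 0.255
```

```bash
python3 st.py|tail -2
```

```text
tool F [ 3.83  8.36 -1.76] tool M [-0.024  0.409  2.415]
r 89.91086816019222 tool pos angle(lever rel) 14.283536453676618 yaw-rel 16.099012855467237
```

>>> {"op": "move_arm", "data": {"increments": [-1,0,0,0,-0.00157,1.4e-05,0.022,-1,0,0,0,-0.00157,1.4e-05,0.022]}}

```text
time_s: 11.82
tcp_pos: [0.4679, -0.0332, 0.0829]
ee_rot: [[0.006, 0.663, 0.748], [0.003, 0.748, -0.663], [-1.0, 0.006, 0.003]]
wrist_force: [4.2, 7.6, -3.7]
gripper_width: 0.25
```

```bash
python3 st.py|tail -2
```

```text
tool F [ 3.79  8.41 -1.92] tool M [-0.026  0.441  2.494]
r 89.88158691926073 tool pos angle(lever rel) 15.180492406627124 yaw-rel 17.099701957967653
```

>>> {"op": "move_arm", "data": {"increments": [-1,0,0,0,-0.00157,1.4e-05,0.022,-1,0,0,0,-0.00157,1.4e-05,0.022]}}

```text
time_s: 11.98
tcp_pos: [0.4672, -0.034, 0.083]
ee_rot: [[0.007, 0.65, 0.76], [0.003, 0.76, -0.65], [-1.0, 0.007, 0.003]]
wrist_force: [5.2, 8.6, -4.2]
gripper_width: 0.255
```

```bash
python3 st.py|tail -2
```

```text
tool F [ 4.22  9.87 -1.62] tool M [-0.051  0.583  2.848]
r 89.79961485880686 tool pos angle(lever rel) 15.861474294963628 yaw-rel 18.100460829337663
```

>>> {"op": "move_arm", "data": {"increments": [-1,0,0,0,-0.00157,1.4e-05,0.022,-1,0,0,0,-0.00157,1.4e-05,0.022]}}

```text
time_s: 12.15
tcp_pos: [0.4666, -0.0348, 0.083]
ee_rot: [[0.008, 0.637, 0.771], [0.004, 0.771, -0.637], [-1.0, 0.008, 0.004]]
wrist_force: [5.7, 11.8, -5.5]
gripper_width: 0.252
```

```bash
python3 st.py|tail -2
```

```text
tool F [ 5.58 12.65 -3.16] tool M [1.000e-03 7.490e-01 3.359e+00]
r 89.69310706712304 tool pos angle(lever rel) 16.46941329314113 yaw-rel 19.101037696868076
```

>>> {"op": "move_arm", "data": {"increments": [-1,0,0,0,-0.00157,1.4e-05,0.022,-1,0,0,0,-0.00157,1.4e-05,0.022]}}

```text
time_s: 12.32
tcp_pos: [0.4659, -0.0357, 0.083]
ee_rot: [[0.008, 0.623, 0.782], [0.004, 0.782, -0.623], [-1.0, 0.009, 0.004]]
wrist_force: [5.7, 11.1, -4.4]
gripper_width: 0.254
```

```bash
python3 st.py|tail -2
```

```text
tool F [ 4.47 12.25 -2.49] tool M [-0.126  0.826  3.608]
r 89.6260936881075 tool pos angle(lever rel) 17.25120174619002 yaw-rel 20.103043131999186
```

>>> {"op": "move_arm", "data": {"increments": [-1,0,0,0,-0.00157,1.4e-05,0.022,-1,0,0,0,-0.00157,1.4e-05,0.022]}}

```text
time_s: 12.48
tcp_pos: [0.4645, -0.0372, 0.083]
ee_rot: [[0.007, 0.609, 0.793], [0.004, 0.793, -0.609], [-1.0, 0.007, 0.003]]
wrist_force: [4.0, 11.6, -4.2]
gripper_width: 0.253
```

```bash
python3 st.py|tail -2
```

```text
tool F [ 4.31 11.61 -3.9 ] tool M [-0.039  0.717  3.266]
r 89.69582261198384 tool pos angle(lever rel) 18.54990501880728 yaw-rel 21.111763356927554
```

>>> {"op": "move_arm", "data": {"increments": [-1,0,0,0,-0.00157,1.4e-05,0.022,-1,0,0,0,-0.00157,1.4e-05,0.022]}}

```text
time_s: 12.65
tcp_pos: [0.4629, -0.0389, 0.0829]
ee_rot: [[0.006, 0.595, 0.803], [0.003, 0.803, -0.595], [-1.0, 0.006, 0.003]]
wrist_force: [4.5, 8.6, -2.2]
gripper_width: 0.255
```

```bash
python3 st.py|tail -2
```

```text
tool F [ 2.25  9.51 -1.52] tool M [0.032 0.556 2.717]
r 89.8283275246921 tool pos angle(lever rel) 20.026823069962035 yaw-rel 22.10845146837292
```

>>> {"op": "move_arm", "data": {"increments": [-1,0,0,0,-0.00157,1.4e-05,0.022,-1,0,0,0,-0.00157,1.4e-05,0.022]}}

```text
time_s: 12.82
tcp_pos: [0.4614, -0.0407, 0.0829]
ee_rot: [[0.005, 0.581, 0.814], [0.002, 0.814, -0.581], [-1.0, 0.004, 0.002]]
wrist_force: [1.9, 7.1, -2.6]
gripper_width: 0.252
```

```bash
python3 st.py
```

```text
scope pos [-122.2     9.4    82.93] F scope [ 3.48  6.47 -2.62] M [ 2.06 -0.92  0.03] w 21.92636991584903 t 12.8167 j6 -140.58188502186275 vmax 1.0836357203406777
tool F [ 2.65  6.86 -2.59] tool M [-0.026  0.446  2.208]
r 89.93713242675203 tool pos angle(lever rel) 21.496674450057412 yaw-rel 23.104394010795318
```

>>> {"op": "move_arm", "data": {"increments": [-1,0,0,0,-0.00157,1.4e-05,0.022,-1,0,0,0,-0.00157,1.4e-05,0.022]}}

```text
time_s: 12.98
tcp_pos: [0.4603, -0.0421, 0.0829]
ee_rot: [[0.004, 0.567, 0.824], [0.002, 0.824, -0.567], [-1.0, 0.004, 0.002]]
wrist_force: [2.6, 7.7, -1.8]
gripper_width: 0.255
```

```bash
python3 st.py|tail -2
```

```text
tool F [ 1.84  7.79 -2.25] tool M [-0.023  0.401  2.184]
r 89.9693957349311 tool pos angle(lever rel) 22.62835277262809 yaw-rel 24.097587065045445
```

>>> {"op": "move_arm", "data": {"increments": [-1,0,0,0,-0.00157,1.4e-05,0.022,-1,0,0,0,-0.00157,1.4e-05,0.022]}}

```text
time_s: 13.15
tcp_pos: [0.4596, -0.0432, 0.0829]
ee_rot: [[0.005, 0.553, 0.833], [0.003, 0.833, -0.553], [-1.0, 0.005, 0.002]]
wrist_force: [2.5, 6.9, -2.0]
gripper_width: 0.253
```

```bash
python3 st.py|tail -2
```

```text
tool F [ 2.02  7.11 -1.73] tool M [-0.041  0.487  2.501]
r 89.89624073591624 tool pos angle(lever rel) 23.478060059024216 yaw-rel 25.089316191327697
```

>>> {"op": "move_arm", "data": {"increments": [-1,0,0,0,-0.00157,1.4e-05,0.022,-1,0,0,0,-0.00157,1.4e-05,0.022]}}

```text
time_s: 13.32
tcp_pos: [0.4588, -0.0444, 0.0829]
ee_rot: [[0.005, 0.538, 0.843], [0.003, 0.843, -0.538], [-1.0, 0.005, 0.003]]
wrist_force: [2.2, 8.7, -1.0]
gripper_width: 0.253
```

```bash
python3 st.py|tail -2
```

```text
tool F [ 1.05  8.52 -2.78] tool M [-0.012  0.571  2.663]
r 89.86101489854576 tool pos angle(lever rel) 24.396911989957204 yaw-rel 26.08867805180637
```

>>> {"op": "move_arm", "data": {"increments": [-1,0,0,0,-0.00157,1.4e-05,0.022,-1,0,0,0,-0.00157,1.4e-05,0.022]}}

```text
time_s: 13.48
tcp_pos: [0.4582, -0.0455, 0.0829]
ee_rot: [[0.005, 0.523, 0.852], [0.003, 0.852, -0.523], [-1.0, 0.005, 0.003]]
wrist_force: [2.2, 10.3, -1.7]
gripper_width: 0.251
```

```bash
python3 st.py|tail -2
```

```text
tool F [ 1.71  9.94 -3.48] tool M [-0.03   0.656  2.999]
r 89.78986307989041 tool pos angle(lever rel) 25.189793628266244 yaw-rel 27.085103391008772
```

>>> {"op": "move_arm", "data": {"increments": [-1,0,0,0,-0.00157,1.4e-05,0.022,-1,0,0,0,-0.00157,1.4e-05,0.022]}}

```text
time_s: 13.65
tcp_pos: [0.4577, -0.0464, 0.0829]
ee_rot: [[0.006, 0.509, 0.861], [0.004, 0.861, -0.509], [-1.0, 0.006, 0.003]]
wrist_force: [3.0, 12.0, -3.2]
gripper_width: 0.254
```

```bash
python3 st.py|tail -2
```

```text
tool F [ 3.24 11.9  -3.52] tool M [-0.088  0.927  3.458]
r 89.7106173970122 tool pos angle(lever rel) 25.88442036777647 yaw-rel 28.08017031426914
```

>>> {"op": "move_arm", "data": {"increments": [-1,0,0,0,-0.00157,1.4e-05,0.022,-1,0,0,0,-0.00157,1.4e-05,0.022]}}

```text
time_s: 13.82
tcp_pos: [0.4571, -0.0475, 0.0829]
ee_rot: [[0.006, 0.493, 0.87], [0.004, 0.87, -0.493], [-1.0, 0.007, 0.004]]
wrist_force: [3.2, 13.8, -2.9]
gripper_width: 0.255
```

```bash
python3 st.py|tail -2
```

```text
tool F [ 2.94 13.52 -4.07] tool M [-0.067  1.014  3.826]
r 89.65704171878124 tool pos angle(lever rel) 26.65391733461294 yaw-rel 29.085324518946294
```

>>> {"op": "move_arm", "data": {"increments": [-1,0,0,0,-0.00157,1.4e-05,0.022,-1,0,0,0,-0.00157,1.4e-05,0.022]}}

```text
time_s: 13.98
tcp_pos: [0.456, -0.0491, 0.0829]
ee_rot: [[0.006, 0.478, 0.878], [0.004, 0.878, -0.478], [-1.0, 0.006, 0.003]]
wrist_force: [3.3, 12.0, -1.4]
gripper_width: 0.251
```

```bash
python3 st.py|tail -2
```

```text
tool F [ 1.45 12.15 -2.85] tool M [-0.085  0.978  3.534]
r 89.71024316437429 tool pos angle(lever rel) 27.85555413521064 yaw-rel 30.096403345577983
```

>>> {"op": "move_arm", "data": {"increments": [-1,0,0,0,-0.00157,1.4e-05,0.022,-1,0,0,0,-0.00157,1.4e-05,0.022]}}

```text
time_s: 14.15
tcp_pos: [0.4549, -0.0508, 0.0829]
ee_rot: [[0.005, 0.463, 0.887], [0.003, 0.887, -0.463], [-1.0, 0.005, 0.003]]
wrist_force: [1.9, 10.6, -2.0]
gripper_width: 0.252
```

```bash
python3 st.py
```

```text
scope pos [-130.9     1.02   82.92] F scope [ 4.27  9.86 -1.96] M [ 3.   -0.79  0.04] w 21.899748816903298 t 14.15 j6 -131.41623935325418 vmax 1.167114024554283
tool F [ 2.   10.24 -3.23] tool M [-0.031  0.686  3.027]
r 89.81340797051504 tool pos angle(lever rel) 29.203049619325895 yaw-rel 31.096916672121637
```

>>> {"op": "move_arm", "data": {"increments": [-1,0,0,0,-0.00157,1.4e-05,0.022,-1,0,0,0,-0.00157,1.4e-05,0.022]}}

```text
time_s: 14.32
tcp_pos: [0.4538, -0.0526, 0.0829]
ee_rot: [[0.004, 0.447, 0.894], [0.002, 0.894, -0.447], [-1.0, 0.004, 0.002]]
wrist_force: [1.9, 8.3, 0.6]
gripper_width: 0.251
```

```bash
python3 st.py|tail -2
```

```text
tool F [-0.62  8.27 -2.06] tool M [-0.033  0.422  2.563]
r 89.88873776035456 tool pos angle(lever rel) 30.54211223007755 yaw-rel 32.095277486148206
```

>>> {"op": "move_arm", "data": {"increments": [-1,0,0,0,-0.00157,1.4e-05,0.022,-1,0,0,0,-0.00157,1.4e-05,0.022]}}

```text
time_s: 14.48
tcp_pos: [0.4529, -0.0544, 0.0829]
ee_rot: [[0.003, 0.432, 0.902], [0.002, 0.902, -0.432], [-1.0, 0.003, 0.002]]
wrist_force: [1.8, 7.4, -1.0]
gripper_width: 0.26
```

```bash
python3 st.py|tail -2
```

```text
tool F [ 1.02  7.45 -1.6 ] tool M [-0.03   0.45   2.249]
r 89.9315026890813 tool pos angle(lever rel) 31.790184725037278 yaw-rel 33.08880607389855
```

>>> {"op": "move_arm", "data": {"increments": [-1,0,0,0,-0.00157,1.4e-05,0.022,-1,0,0,0,-0.00157,1.4e-05,0.022]}}

```text
time_s: 14.65
tcp_pos: [0.4522, -0.0557, 0.0829]
ee_rot: [[0.004, 0.416, 0.909], [0.002, 0.909, -0.416], [-1.0, 0.004, 0.002]]
wrist_force: [1.9, 8.5, -0.1]
gripper_width: 0.255
```

```bash
python3 st.py|tail -2
```

```text
tool F [ 0.13  8.53 -1.86] tool M [-0.036  0.418  2.547]
r 89.919555004368 tool pos angle(lever rel) 32.71142234640547 yaw-rel 34.08290282534659
```

>>> {"op": "move_arm", "data": {"increments": [-1,0,0,0,-0.00157,1.4e-05,0.022,-1,0,0,0,-0.00157,1.4e-05,0.022]}}

```text
time_s: 14.82
tcp_pos: [0.4517, -0.0569, 0.0829]
ee_rot: [[0.004, 0.4, 0.917], [0.003, 0.917, -0.4], [-1.0, 0.004, 0.002]]
wrist_force: [2.2, 9.3, -1.0]
gripper_width: 0.254
```

```bash
python3 st.py|tail -2
```

```text
tool F [ 1.05  9.35 -1.72] tool M [-0.041  0.581  2.839]
r 89.83648294599736 tool pos angle(lever rel) 33.58451630012348 yaw-rel 35.077320065556165
```

>>> {"op": "move_arm", "data": {"increments": [-1,0,0,0,-0.00157,1.4e-05,0.022,-1,0,0,0,-0.00157,1.4e-05,0.022]}}

```text
time_s: 14.98
tcp_pos: [0.4512, -0.0582, 0.0829]
ee_rot: [[0.004, 0.384, 0.923], [0.003, 0.923, -0.384], [-1.0, 0.004, 0.003]]
wrist_force: [2.1, 9.2, -0.2]
gripper_width: 0.255
```

```bash
python3 st.py|tail -2
```

```text
tool F [ 0.27  9.33 -1.64] tool M [-0.047  0.589  3.109]
r 89.82600261766663 tool pos angle(lever rel) 34.46408676945171 yaw-rel 36.07496673633108
```

>>> {"op": "move_arm", "data": {"increments": [-1,0,0,0,-0.00157,1.4e-05,0.022,-1,0,0,0,-0.00157,1.4e-05,0.022]}}

```text
time_s: 15.15
tcp_pos: [0.4507, -0.0593, 0.0829]
ee_rot: [[0.004, 0.368, 0.93], [0.003, 0.93, -0.368], [-1.0, 0.005, 0.003]]
wrist_force: [0.7, 13.1, -0.4]
gripper_width: 0.256
```

```bash
python3 st.py|tail -2
```

```text
tool F [ 0.5  12.43 -4.14] tool M [-0.038  0.697  3.522]
r 89.76284792590526 tool pos angle(lever rel) 35.231773569708025 yaw-rel 37.06787141045851
```

>>> {"op": "move_arm", "data": {"increments": [-1,0,0,0,-0.00157,1.4e-05,0.022,-1,0,0,0,-0.00157,1.4e-05,0.022]}}

```text
time_s: 15.32
tcp_pos: [0.4503, -0.0605, 0.0829]
ee_rot: [[0.005, 0.352, 0.936], [0.004, 0.936, -0.352], [-1.0, 0.005, 0.003]]
wrist_force: [1.2, 14.4, -1.3]
gripper_width: 0.255
```

```bash
python3 st.py
```

```text
scope pos [-137.6    -7.32   82.91] F scope [ 4.46 13.75 -1.31] M [ 3.97 -0.6   0.09] w 22.217999263194613 t 15.3167 j6 -123.23925453892005 vmax 1.1868865835989337
tool F [ 1.37 13.89 -3.98] tool M [-0.074  0.835  3.932]
r 89.69967634970477 tool pos angle(lever rel) 36.03535209193495 yaw-rel 38.065939163332615
```

>>> {"op": "move_arm", "data": {"increments": [-1,0,0,0,-0.00157,1.4e-05,0.022,-1,0,0,0,-0.00157,1.4e-05,0.022]}}

```text
time_s: 15.48
tcp_pos: [0.4496, -0.0621, 0.0829]
ee_rot: [[0.004, 0.335, 0.942], [0.004, 0.942, -0.335], [-1.0, 0.005, 0.003]]
wrist_force: [1.4, 12.9, -0.9]
gripper_width: 0.253
```

```bash
python3 st.py|tail -2
```

```text
tool F [ 0.96 12.65 -3.02] tool M [-0.02   0.76   3.784]
r 89.71867360898447 tool pos angle(lever rel) 37.124851806666726 yaw-rel 39.07531045961059
```

>>> {"op": "move_arm", "data": {"increments": [-1,0,0,0,-0.00157,1.4e-05,0.022,-1,0,0,0,-0.00157,1.4e-05,0.022]}}

```text
time_s: 15.65
tcp_pos: [0.4489, -0.0639, 0.0829]
ee_rot: [[0.004, 0.319, 0.948], [0.003, 0.948, -0.319], [-1.0, 0.004, 0.003]]
wrist_force: [0.8, 11.1, -0.4]
gripper_width: 0.257
```

```bash
python3 st.py|tail -2
```

```text
tool F [ 0.49 10.73 -2.76] tool M [-0.063  0.537  3.315]
r 89.79077115944588 tool pos angle(lever rel) 38.36677409233286 yaw-rel 40.07876710303253
```

>>> {"op": "move_arm", "data": {"increments": [-1,0,0,0,-0.00157,1.4e-05,0.022,-1,0,0,0,-0.00157,1.4e-05,0.022]}}

```text
time_s: 15.82
tcp_pos: [0.4481, -0.0657, 0.0829]
ee_rot: [[0.003, 0.302, 0.953], [0.002, 0.953, -0.302], [-1.0, 0.003, 0.002]]
wrist_force: [1.0, 10.0, 1.1]
gripper_width: 0.257
```

```bash
python3 st.py|tail -2
```

```text
tool F [-1.08  9.81 -2.06] tool M [0.032 0.382 2.829]
r 89.8743334868901 tool pos angle(lever rel) 39.62282975244355 yaw-rel 41.08643974893377
```

>>> {"op": "move_arm", "data": {"increments": [-1,0,0,0,-0.00157,1.4e-05,0.022,-1,0,0,0,-0.00157,1.4e-05,0.022]}}

```text
time_s: 15.98
tcp_pos: [0.4475, -0.0676, 0.0829]
ee_rot: [[0.003, 0.285, 0.958], [0.002, 0.958, -0.285], [-1.0, 0.003, 0.002]]
wrist_force: [1.2, 8.0, 0.6]
gripper_width: 0.255
```

```bash
python3 st.py|tail -2
```

```text
tool F [-0.61  7.99 -1.09] tool M [-0.06   0.227  2.285]
r 89.92421289421902 tool pos angle(lever rel) 40.88678964180596 yaw-rel 42.08375119817043
```

>>> {"op": "move_arm", "data": {"increments": [-1,0,0,0,-0.00157,1.4e-05,0.022,-1,0,0,0,-0.00157,1.4e-05,0.022]}}

```text
time_s: 16.15
tcp_pos: [0.447, -0.069, 0.0829]
ee_rot: [[0.003, 0.269, 0.963], [0.002, 0.963, -0.269], [-1.0, 0.003, 0.002]]
wrist_force: [1.2, 9.6, 0.6]
gripper_width: 0.255
```

```bash
python3 st.py
```

```text
scope pos [-142.77  -14.88   82.89] F scope [3.43 9.04 0.55] M [ 2.49 -0.43  0.03] w 22.2035304398453 t 16.15 j6 -117.32639324733552 vmax 1.1596547752770205
tool F [-0.53  9.57 -1.37] tool M [-0.028  0.25   2.514]
r 89.91229297348916 tool pos angle(lever rel) 41.881540585495145 yaw-rel 43.07192914813291
```

>>> {"op": "move_arm", "data": {"increments": [-0.5,0,0,0,-0.000785,3e-06,0.022,-1,0,0,0,-0.00157,1.4e-05,0.022,-1.5,0,0,0,-0.002355,3.1e-05,0.022,-1.5,0,0,0,-0.002355,3.1e-05,0.022,-1.5,0,0,0,-0.002355,3.1e-05,0.022,-1.5,0,0,0,-0.002355,3.1e-05,0.022]}}

```text
time_s: 16.65
tcp_pos: [0.4465, -0.071, 0.0829]
ee_rot: [[0.003, 0.244, 0.97], [0.002, 0.97, -0.244], [-1.0, 0.003, 0.002]]
wrist_force: [1.2, 9.8, 0.1]
gripper_width: 0.257
```

```bash
python3 st.py
python3 - <<'E'
from h import *
for n in ('top','scene','wrist'):
    im=r.capture(n)[:,:,::-1]; cv2.imwrite(f'{n}4_raw.png',im); cv2.imwrite(f'pics/{n}4.png',cv2.resize(im,(800,600),interpolation=cv2.INTER_CUBIC))
E
python3 st.py
```

```text
scope pos [-143.73  -16.67   82.89] F scope [3.42 9.24 0.06] M [ 2.92 -0.43  0.01] w 22.347198126719917 t 16.65 j6 -115.5794509520575 vmax 0.11855401222617429
tool F [-0.03  9.78 -1.23] tool M [-0.006  0.292  2.934]
r 89.86356474122881 tool pos angle(lever rel) 43.17150336853197 yaw-rel 44.53738887065265
scope pos [-143.7   -16.66   82.9 ] F scope [2.59 8.59 0.99] M [ 2.9  -0.43 -0.02] w 21.95163331417531 t 16.8 j6 -115.57818242058421 vmax 0.03505642066237888
tool F [-0.97  8.82 -1.66] tool M [0.031 0.294 2.914]
r 89.84389757107263 tool pos angle(lever rel) 43.16033635524593 yaw-rel 44.54154117919532
```

View pics/scene4.png

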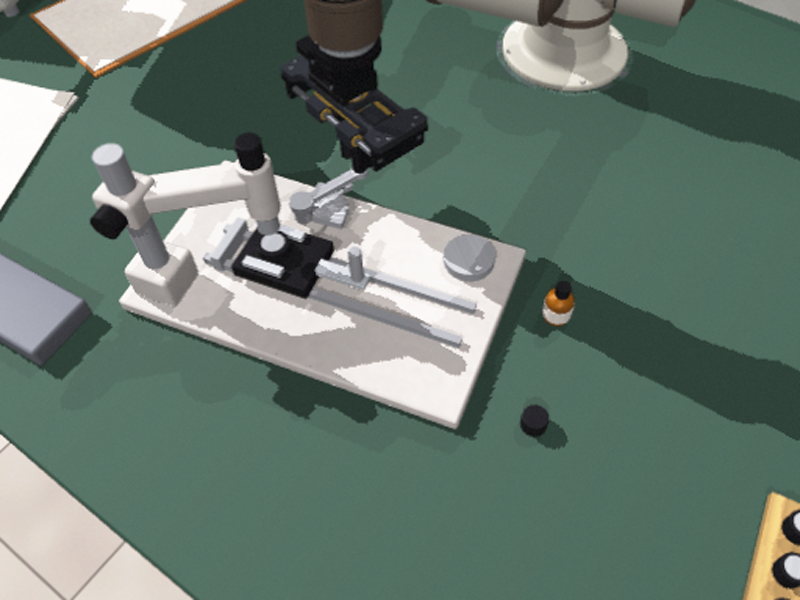

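View pics/wrist4.png

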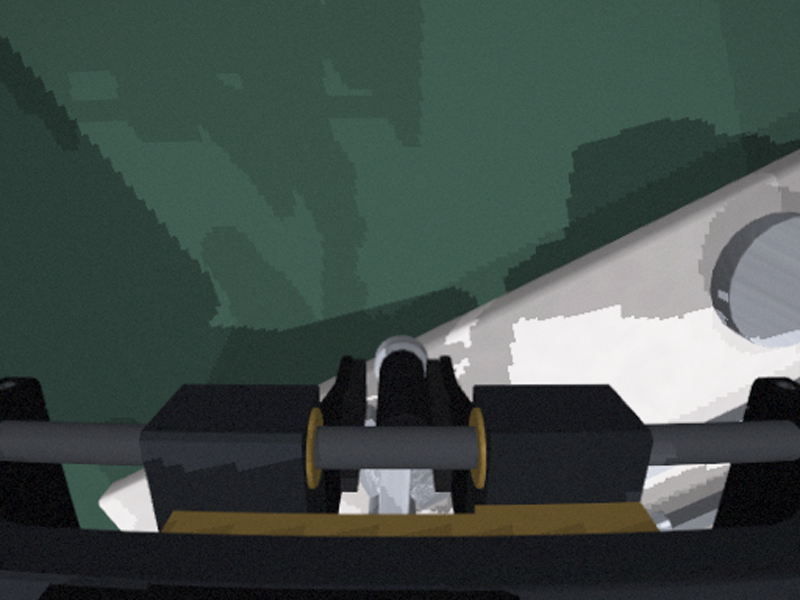

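Run:
```python
import numpy as np
from scipy.optimize import least_squares
d=np.array("7.135 3.157 10.85;7.994 3.355 11.8;9.437 2.862 10.04;11.02 2.385 7.85;12.598 1.849 6.68;13.479 2.12 6.34;14.284 2.415 8.36;15.18 2.494 8.41;15.861 2.848 9.87;16.469 3.359 12.65;17.251 3.608 12.25;18.55 3.266 11.61;20.027 2.717 9.51;21.497 2.208 6.86;22.628 2.184 7.79;23.478 2.501 7.11;24.397 2.663 8.52;25.19 2.999 9.94;25.884 3.458 11.9;26.654 3.826 13.52;27.856 3.534 12.15;29.203 3.027 10.24;30.542 2.563 8.27;31.79 2.249 7.45;32.711 2.547 8.53;33.585 2.839 9.35;34.464 3.109 9.33;35.232 3.522 12.43;36.035 3.932 13.89;37.125 3.784 12.65;38.367 3.315 10.73;39.623 2.829 9.81;40.887 2.285 7.99;41.882 2.514 9.57;43.17 2.92 9.3".replace(';','\n').split(),float).reshape(-1,3)
x=d[:,0];P=np.degrees(.165)
for k in (1,2):
  y=d[:,k]
  def tri(q,w):  # q: phase rel notch in deg, rise width w, fall rest, amplitude +-1
    q=(q+P/2)%P-P/2
    return np.where(abs(q)<w/2,q/(w/2),np.sign(q)*(P/2-abs(q))/(P/2-w/2))
  for w0 in (3.2,None):
    best=None
    for n0 in np.arange(40,49,1.):
      f=least_squares(lambda v:v[0]+v[1]*x+v[2]*tri(x-v[3],w0 or v[4])-y,[2,.01,.7,n0]+([] if w0 else [4]),loss='soft_l1',f_scale=.15*(1 if k==1 else 4))
      if f.x[2]>0 and (best is None or f.cost<best.cost):best=f
    v=best.x.copy();n4=(v[3]-43)%P+43 if 0 else v[3]; n4=n4+P*round((43.3-n4)/P);print(k,w0,best.cost,v.round(3),'n4',n4)
```

```text
1 3.2 0.31068746088807775 [2.3990e+00 1.9000e-02 8.6200e-01 4.3685e+01] n4 43.68532527021964
1 None 0.11380821692440285 [2.4390e+00 1.8000e-02 9.0400e-01 4.3504e+01 4.7850e+00] n4 43.50356858358673
2 3.2 5.63807839755139 [ 8.285  0.058  3.31  43.741] n4 43.74088792275154
2 None 4.768227122165117 [ 8.213  0.062  3.312 43.549  4.317] n4 43.54890550487471
```

>>> {"op": "move_arm", "data": {"increments": [-0.3,0,0,0,-0.00047,1e-06,0.022,-0.5,0,0,0,-0.000785,3e-06,0.022,-0.5,0,0,0,-0.000785,3e-06,0.022,-0.5,0,0,0,-0.000785,3e-06,0.022,-0.5,0,0,0,-0.000785,3e-06,0.022,-0.5,0,0,0,-0.000785,3e-06,0.022,-0.5,0,0,0,-0.000785,3e-06,0.022,-0.5,0,0,0,-0.000785,3e-06,0.022]}}

```text
time_s: 17.47
tcp_pos: [0.4463, -0.0717, 0.0829]
ee_rot: [[0.003, 0.235, 0.972], [0.003, 0.972, -0.235], [-1.0, 0.003, 0.002]]
wrist_force: [0.9, 9.5, 1.7]
gripper_width: 0.251
```

```bash
python3 st.py
python3 - <<'E'
from h import *
p=np.load('scope.npy')
im=cv2.imread('scene4_raw.png');im=cv2.resize(im,None,fx=4,fy=4,interpolation=cv2.INTER_CUBIC)
for P in [(.01,.05,.1),(-.065,-.06,.064)]:
    u=proj('scene',S(p,P))[0];cv2.circle(im,tuple(int(round((v+.5)*4)) for v in u),3,(0,0,255),-1)
cv2.imwrite('pics/s5.png',im[280:830,450:1150])
E
```

```text
scope pos [-144.05  -17.31   82.89] F scope [3.02 9.01 1.69] M [ 3.07 -0.42  0.02] w 21.844719514899655 t 17.4667 j6 -114.98296121960502 vmax 0.07115429586061768
tool F [-1.66  9.4  -1.39] tool M [-0.009  0.314  3.084]
r 89.83943130709214 tool pos angle(lever rel) 43.62907087765464 yaw-rel 45.03869744995998
```

View pics/s5.png

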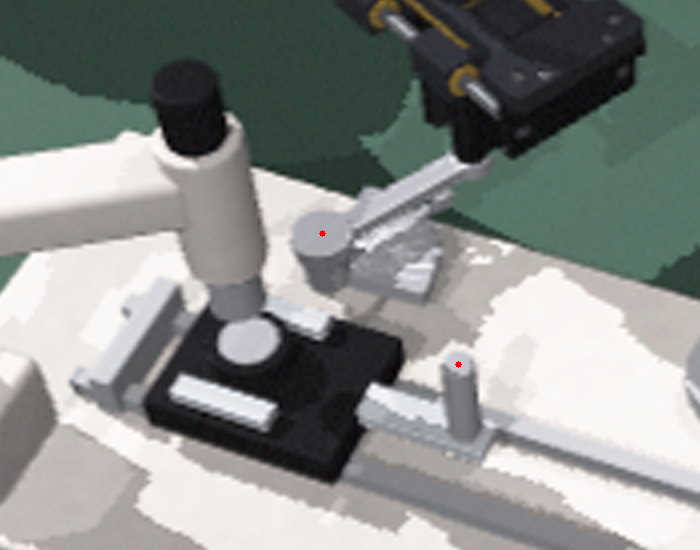

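```bash
python3 - <<'E'
from station import r
print(r.finish_job())
E
python3 st.py
```

```text
the job is handed in; nothing more can be done
None
the job is handed in; nothing more can be done
```

I slid the carriage home by its post, then pushed the lever round to the fourth click. I handed the job in at 17.5 s with the lever still held between the fingers. No verdict was reported.

**Carriage:**
- The push force rose from about 2 N to 14 N while the tool hardly moved.
- The tool stopped at about (10.7, 49.1) mm in the scope's frame, against the expected (10, 50) mm.
- A later picture shows the block against the stop and the post at its predicted home spot.

**Lever:**
- I held the knob loosely caged at about 22 mm opening, so the spring keeps it pressed on the pushing finger.
- The force showed four peak-and-fall cycles about 9.4° apart, which matches the given click spacing.
- The four fits put the fourth notch at 43.5 to 43.7° of tool angle. I stopped at 43.6° with about 9.4 N of push.
- That makes the lever about 0.74 rad, inside the stated 0.667 to 0.788 range. No fifth tooth was passed.

**Bystanders:** the reference block, mount and oil bottle look unmoved in the last scene picture.

**Disagreement:** the force rise at each notch fitted as 6.8 to 7.5 mm of knob travel, not the 5 mm given. Fitting with 5 mm instead moves the notch by only 0.2°, well inside the allowed ±2.4°.

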